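Make up two hose-end kits for the crimping press

TASK

Make up two kits of hose fittings in the shallow aluminium trays. The three-compartment tray gets the tall slim sleeve in its middle compartment and the large hex nut and the eye fitting in its two end compartments (either way round); the two-compartment tray gets the short wide sleeve and the small hex nut, one in each compartment (either way round). Set each part flat on the tray floor near the middle of its compartment, the same way up as it is now, and leave the square die block and the red oil can where they are.

Things in the scene. Friction and masses are not known exactly. Their poses are not given: they have to be found in the camera images.
- tray_three: Kit tray with three compartments. Bare aluminium, fixed to the bench, 232 x 80 mm; rim and dividers 10 mm high, 4 mm thick; floor 3 mm thick. Three compartments in a row, each 72 x 72 mm inside. Origin: middle of the underside; y runs along the row, x across it, z up. Compartment centres at y = -76, 0 and +76 mm. The row lies roughly across in front of the robot (heading within 0.2 rad).
- tray_two: Kit tray with two compartments. Bare aluminium, fixed to the bench, 156 x 80 mm; rim and dividers 10 mm high, 4 mm thick; floor 3 mm thick. Two compartments in a row, each 72 x 72 mm inside. Origin: middle of the underside; y runs along the row, x across it, z up. Compartment centres at y = -38 and +38 mm. The row lies roughly across in front of the robot (heading within 0.2 rad).
- sleeve_tall: Tall slim steel crimp sleeve: a plain tube standing on end on the bench, 26 mm outside diameter, 20 mm bore, 48 mm tall. Origin: centre of its underside, z up along the tube. About 80 g.
- sleeve_wide: Short wide steel crimp sleeve: a plain tube standing on end on the bench, 40 mm outside diameter, 32 mm bore, 28 mm tall. Origin: centre of its underside, z up along the tube. About 110 g.
- nut_large: Large steel hex nut lying flat on the bench, 46 mm across flats (53 mm across corners), 29 mm bore, 25 mm thick. Origin: centre of its underside, z up; one pair of flats faces along its x axis (the others 60 degrees apart). About 220 g.
- nut_small: Small steel hex nut lying flat on the bench, 30 mm across flats (35 mm across corners), 19 mm bore, 18 mm thick. Origin: centre of its underside, z up; one pair of flats faces along its x axis (the others 60 degrees apart). About 65 g.
- banjo: Steel eye fitting lying flat on the bench: a 28 mm ring (16 mm hole) with a shank sticking out sideways; 52 mm long, 18 mm thick, about 70 g. Origin: under the middle of its length, z up, x along the shank. Ring centre at x = -12 mm; square shank 18 mm wide, flat sides, from x = 1 to 17 mm: grip it there; then a round 12 mm spigot, 9 mm up, to x = 26 mm.
- die: Square dark steel die block standing among the fittings, 34 x 34 mm, 34 mm high with a ridge on top. Origin: centre of its underside. Not part of a kit: it stays where it is.
- oiler: Red oil can with a brass spout, 64 mm diameter, about 155 mm high, standing to the robot's right. Its spout reaches 75 mm out along its -y axis. Origin: centre of its underside. It stays where it is.
Things that resemble listed ones, but are neither listed nor needed, are in the scene too. What is shaped like the banjo but yellow is not meant.

How it is judged:
At the end, for the whole second after the job is handed in: All five parts in their compartments as the goal says, each with its origin within 15 mm (along and across the tray) of its compartment's centre, underside within 3 mm of the tray floor, within 0.1 rad of upright, same way up as at the start, released and at rest (x of sleeve_tall in the frame of tray_three between -0.015 and 0.015 m and y of sleeve_tall in the frame of tray_three between -0.015 and 0.015 m and (((x of nut_large in the frame of tray_three between -0.015 and 0.015 m and y of nut_large in the frame of tray_three between 0.061 and 0.091 m) and (x of banjo in the frame of tray_three between -0.015 and 0.015 m and y of banjo in the frame of tray_three between -0.091 and -0.061 m)) or ((x of nut_large in the frame of tray_three between -0.015 and 0.015 m and y of nut_large in the frame of tray_three between -0.091 and -0.061 m) and (x of banjo in the frame of tray_three between -0.015 and 0.015 m and y of banjo in the frame of tray_three between 0.061 and 0.091 m))) and (((x of sleeve_wide in the frame of tray_two between -0.015 and 0.015 m and y of sleeve_wide in the frame of tray_two between 0.023 and 0.053 m) and (x of nut_small in the frame of tray_two between -0.015 and 0.015 m and y of nut_small in the frame of tray_two between -0.053 and -0.023 m)) or ((x of sleeve_wide in the frame of tray_two between -0.015 and 0.015 m and y of sleeve_wide in the frame of tray_two between -0.053 and -0.023 m) and (x of nut_small in the frame of tray_two between -0.015 and 0.015 m and y of nut_small in the frame of tray_two between 0.023 and 0.053 m))) and z of sleeve_tall in the frame of tray_three between 0 and 0.006 m and angle between each of sleeve_tall, sleeve_wide, nut_large, nut_small, banjo's own z axis and vertical below 0.1 rad and linear speed of each of sleeve_tall, sleeve_wide, nut_large, nut_small, banjo below 0.02 m/s and angular speed of each of sleeve_tall, sleeve_wide, nut_large, nut_small, banjo below 0.2 rad/s and z of sleeve_wide in the frame of tray_two between 0 and 0.006 m and z of nut_large in the frame of tray_three between 0 and 0.006 m and z of nut_small in the frame of tray_two between 0 and 0.006 m and z of banjo in the frame of tray_three between 0 and 0.006 m); the robot touches nothing.
It fails at once if the square die block is moved by more than 15 mm or knocked over (distance of die from where it was at the start of the episode above 0.015 m or angle between die's own z axis and vertical above 0.3 rad).
It fails at once if the oil can is moved by more than 15 mm or knocked over (distance of oiler from where it was at the start of the episode above 0.015 m or angle between oiler's own z axis and vertical above 0.3 rad).
It also fails if it takes over 112 s, if anything falls off the work surface, if the arm or the gripper's body presses on something with over 40 N, if the wrist force passes 120 N, or if a joint passes its speed limit or range.

ROBOT

A 6-joint arm with a two-finger parallel gripper is mounted at the origin on the work surface. World frame = base frame: x ahead of the robot, y to its left, z up, the work surface at z = 0. Lengths are in m, angles in rad, forces in N, time in s.
With the tool pointing down it reaches from about 0.375 to 0.9 m from the base axis. Payload 3.1 kg.
Tool frame: the origin (TCP) lies at the very end of the fingers, on their centre line; the grasp point (between the pads) lies 19 mm behind it; z points along the fingers, y is the line along which they close (so a half turn about z gives the same grasp; the last joint's range is limited). The gripper opens to 85 mm and grips with 20 to 120 N. Pads are 22 mm wide; open, the fingers measure 114 mm over their backs; the gripper's body (76 mm by 85 mm) begins 54 mm behind the grasp point. The pads swing forward as they close: fully open they stand 13 mm farther back than shut.
Start: joints at [-1.486, 0.527, 1.433, -0, 1.181, -0.178], TCP at [0.163, -0.603, 0.231] pointing down, gripper open.
Joint ranges: [-3.08, 3.08], [-0.75, 2.2], [0.22, 2.44], [-1.43, 4.57], [0, 2.65], [-2.85, 2.85]. Speed limits (rad/s): [2.79, 2.79, 3.14, 3.14, 3.14, 3.14].

INTERFACE

Orientations are given as a unit quaternion [x, y, z, w].
In Python, from cell import get_obs, camera, camera_model, job_done, search_frame gives the robot as it stands.
- The arm moves only by the tool step_arm, never from a script. Its argument "increments" is a list of rows, each a list of 6 numbers: the shift along the tool's x, y, z in cm, then the turn, a rotation vector about the tool's x, y, z in degrees. A call has 1 to 5 rows; each row is the pose to reach, as a shift and turn from the pose commanded when the call began, along the tool's axes at that moment; what a row does not reach only later rows make up. A row lasts 1/8 s, in which the tool goes at most 62.5 mm and 10.7 degrees, less where a joint would pass 70% of its speed; a pose out of reach is approached as far as the arm can. A call with a gripper value outside its range is refused whole. "fingers" is the opening, from 0 (shut) to 1 (fully open), set as the call begins (left out, the last holds). The fingers move at their own pace and stop on an object; "grip_force" is the grip in N (left out, the last holds). Time passes only in rows, so rows that repeat a pose let the fingers close. It gives the time, the measured TCP pose, the force, the opening and the grip force at its end, in the units of the state.
- get_obs(): the state, without advancing time (a new reading comes with each control period).
- camera(name): name is "scene" or "side" or "wrist"; returns the picture (400x640x3 uint8, red, green, blue); there is no depth.
- camera_model(name): a dict with "fov_y" (degrees; the focal length in pixels is half the picture's height over the tangent of half this angle, whatever the lens; pixels are square), "cx", "cy" (the principal point, pixels), "distortion" ([k1, k2, p1, p2, k3] as OpenCV has them; the pictures are not rectified), "R" (3x3) and "t" (3): a world point X has camera coordinates R X + t. Camera axes: x right, y down, z forward; pixel columns grow to the right and rows downward; lengths in m; the calibration is good to about 2 mm. A picture is of the moment at which its call begins: read the wrist's pose just before it. camera_model takes no time and is no camera call; for the wrist camera it gives the pose at the moment of the call.
- job_done(): hands the job in; it is judged then, once.
Trained networks look in the newest picture that a camera, given by its name, has taken for a name from the list of things; names that differ only in an ending like _2 or _b are one class to them, and where a whole thing is asked for, a point or a joint stands for the part that bears it (a point fixed in the world has none). Each returns a list of dicts, best first, with "score" (0 to 1); they miss things now and then, are a little off and sometimes report something else, mostly with a low value. They report only what shows in the picture. A call takes as long as a camera call. They do not tell look-alikes from the thing itself.
- search_frame(camera, thing): "rect" ([left, top, right, bottom] in pixels, round what is visible of it).
The state is a dict: "time": time; "joint_positions": joint angles; "joint_vel": joint speeds; "joint_torque": joint torques, N m; "eef_pos": TCP position; "eef_rot": TCP orientation; "force": force on the tool from outside, world axes, zero at the start; "moment": the same for the moment, N m; "grip_width": finger opening in m; "gripper_force": force on a finger pad.
Only numpy, scipy, OpenCV 4.12 (cv2) and the standard library are available. Lean on these libraries where they do the work, as an engineer would, in place of code of your own. Each camera call takes 0.05 s, during which the arm holds its last target. There are 200 camera calls.

## Working session

There is one attempt and no reset: what is moved stays moved. The work goes in short steps, Python scripts to look and compute and a tool call to move; the robot and the scene stay as the last step left them, time stands still between calls to the robot, and variables do not carry over. Pictures are saved under pics/ and viewed, at most 14 in all, crops included, and the job is handed in when it is done.

Besides the shell and the picture viewer there is one more tool, called after "Request:" as a command line: name --pt "numbers of a row" for each row, then --argument value for the rest. step_arm: Moves the arm, as the interface text tells. Its arguments: {"type":"object","properties":{"increments":{"type":"array"},"fingers":{"type":"number"},"grip_force":{"type":"number"}},"required":["increments"]}

```bash
mkdir -p pics
cat > h.py <<'E'
import numpy as np, cv2
from cell import *
def K(m,h=400):
    f=h/2/np.tan(np.radians(m["fov_y"])/2)
    return np.array([[f,0,m["cx"]],[0,f,m["cy"]],[0,0,1]])
def toworld(m,px,z):
    px=np.array(px,float).reshape(-1,1,2)
    u=cv2.undistortPoints(px,K(m),np.array(m["distortion"],float)).reshape(-1,2)
    R=np.array(m["R"]);t=np.array(m["t"]);C=-R.T@t
    d=np.c_[u,np.ones(len(u))]@R
    return C+d*((z-C[2])/d[:,2])[:,None]
def topix(m,X):
    R=np.array(m["R"]);t=np.array(m["t"],float)
    return cv2.projectPoints(np.array(X,float).reshape(-1,1,3),cv2.Rodrigues(R)[0],t,K(m),np.array(m["distortion"],float))[0].reshape(-1,2)
def snap(n,f=None):
    m=camera_model(n);im=camera(n)
    if f: cv2.imwrite("pics/"+f,im[:,:,::-1])
    return m,im
E
python3 - <<'E'
from h import *
H=dict(tray_three=.01,tray_two=.01,sleeve_tall=.024,sleeve_wide=.014,nut_large=.012,nut_small=.009,banjo=.009,die=.017,oiler=.07)
o=get_obs();print(o["time"],o["eef_pos"],o["eef_rot"],o["grip_width"])
for c in ("scene","side","wrist"):
    m,im=snap(c,c+"0.png"); print(c,m["fov_y"],-np.array(m["R"]).T@m["t"])
    for n in H:
        if c=="wrist":continue
        for r in search_frame(c,n)[:4]:
            b=r["rect"];p=[(b[0]+b[2])/2,(b[1]+b[3])/2]
            print(c,n,round(r["score"],2),np.round(b),np.round(toworld(m,p,H[n])[0],3))
E
```

```text
0.0 [ 0.16292871 -0.60261567  0.23033151] [ 9.91314572e-01  1.31507307e-01  5.08273988e-05 -1.11609153e-03] 0.08524536432434494
scene 47.54870670525608 [ 1.0818383  -0.80102381  0.58647414]
scene tray_three 0.77 [302. 134. 382. 174.] [0.457 0.128 0.01 ]
scene tray_three 0.29 [169. 231. 244. 301.] [ 0.507 -0.404  0.01 ]
scene tray_two 0.56 [244. 181. 313. 222.] [ 0.472 -0.155  0.01 ]
scene sleeve_tall 0.46 [385. 150. 397. 174.] [0.602 0.142 0.024]
scene sleeve_wide 0.73 [342. 218. 364. 239.] [ 0.673 -0.147  0.014]
scene nut_large 0.71 [332. 189. 357. 206.] [ 0.587 -0.055  0.012]
scene nut_small 0.47 [383. 181. 395. 196.] [0.652 0.044 0.009]
scene nut_small 0.46 [382. 150. 397. 172.] [0.583 0.17  0.009]
scene banjo 0.64 [284. 237. 310. 254.] [ 0.607 -0.256  0.009]
scene banjo 0.52 [300. 212. 315. 230.] [ 0.573 -0.177  0.009]
scene die 0.55 [416. 148. 435. 164.] [0.654 0.24  0.017]
scene oiler 0.67 [168. 230. 248. 300.] [ 0.566 -0.443  0.07 ]
scene oiler 0.45 [246. 179. 313. 223.] [ 0.534 -0.219  0.07 ]
side 53.194523443324805 [0.49642466 0.72080053 0.75677736]
side tray_three 0.67 [324. 245. 374. 332.] [0.46  0.156 0.01 ]
side sleeve_tall 0.76 [282. 269. 296. 288.] [0.597 0.154 0.024]
side sleeve_tall 0.47 [326. 248. 374. 334.] [0.457 0.174 0.024]
side sleeve_wide 0.65 [273. 188. 288. 203.] [ 0.665 -0.147  0.014]
side sleeve_wide 0.61 [295. 213. 316. 230.] [ 0.582 -0.049  0.014]
side nut_large 0.78 [294. 210. 314. 228.] [ 0.586 -0.06   0.012]
side nut_small 0.55 [270. 240. 279. 254.] [0.65  0.048 0.009]
side nut_small 0.39 [310. 109. 334. 154.] [ 0.577 -0.524  0.009]
side banjo 0.59 [299. 168. 312. 183.] [ 0.605 -0.258  0.009]
side banjo 0.56 [328. 166. 338. 175.] [ 0.522 -0.295  0.009]
side die 0.65 [252. 301. 267. 323.] [0.649 0.244 0.017]
side oiler 0.63 [310.  99. 334. 156.] [ 0.572 -0.45   0.07 ]
side oiler 0.43 [252. 300. 267. 324.] [0.637 0.28  0.07 ]
wrist 60.58746003044986 [ 0.23780869 -0.58279761  0.37452532]
```

Run:
```python
import cv2
im=cv2.imread("pics/scene0.png")[130:310,160:450];cv2.imwrite("pics/sc.png",cv2.resize(im,None,fx=2.7,fy=2.7,interpolation=cv2.INTER_CUBIC))
im=cv2.imread("pics/side0.png")[90:350,230:420];cv2.imwrite("pics/sd.png",cv2.resize(im,None,fx=2.3,fy=2.3,interpolation=cv2.INTER_CUBIC))
```

```text
(no output)
```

View pics/sc.png

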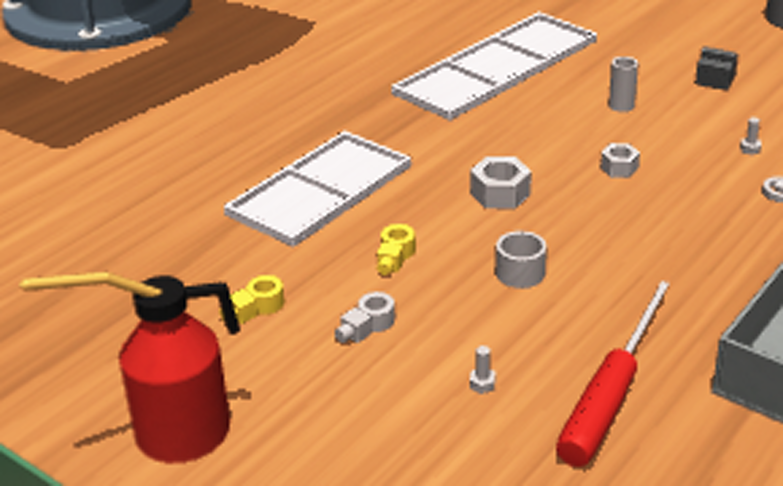

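View pics/sd.png

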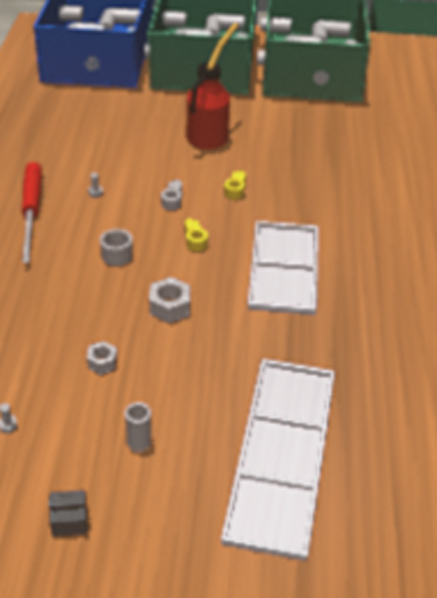

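The meant eye fitting is the grey one at scene pixel (297,245). The yellow ones at (307,221) and (255,240) are look-alikes, and the enlarged crop shows the grey one clearly. The large nut is at (344,198), the small nut at (389,189), the wide sleeve at (353,229) and the tall sleeve at (391,162). The bolts, screwdriver and bins aren't needed. I'll move over the work area for a wrist view.

Request:
step_arm --pt "44.8 -48.2 -2 0 0 15.1" --pt "44.8 -48.2 -2 0 0 15.1" --pt "44.8 -48.2 -2 0 0 15.1" --pt "44.8 -48.2 -2 0 0 15.1" --pt "44.8 -48.2 -2 0 0 15.1"

```text
time: 1.68
eef_pos: [0.3094, -0.3255, 0.2412]
eef_rot: [1.0, -0.0, 0.0, 0.0]
force: [1.5, -1.4, -0.5]
grip_width: 0.0856
gripper_force: 0.0
```

```bash
cat >> h.py <<'E'
from scipy.spatial.transform import Rotation as Ro
def delta(x,y,z,head,pos=None,rot=None):
    "increments (cm,deg) to TCP x,y,z, tool x heading (deg, world), pointing down"
    o=get_obs();p=np.array(o["eef_pos"]) if pos is None else pos
    R=Ro.from_quat(o["eef_rot"]) if rot is None else rot
    T=Ro.from_euler("z",head,degrees=True)*Ro.from_euler("x",180,degrees=True)
    s=R.inv().apply(np.array([x,y,z])-p)*100
    return np.round(np.r_[s,(R.inv()*T).as_rotvec(degrees=True)],2)
E
python3 -c "
from h import *
print(delta(.47,-.02,.25,0))"
```

```text
[ 1.605e+01 -3.056e+01 -9.000e-01  5.000e-02 -5.000e-02 -3.000e-02]
```

Request:
step_arm --pt "16 -30.5 -1 0 0 0" --pt "16 -30.5 -1 0 0 0" --pt "16 -30.5 -1 0 0 0" --pt "16 -30.5 -1 0 0 0" --pt "16 -30.5 -1 0 0 0"

```text
time: 2.3
eef_pos: [0.4547, -0.0486, 0.2504]
eef_rot: [1.0, 0.0, 0.001, 0.0]
force: [1.2, -1.1, 0.6]
grip_width: 0.0856
gripper_force: 0.0
```

Request:
step_arm --pt "1 -3 0 0 0 0" --pt "1 -3 0 0 0 0" --pt "1 -3 0 0 0 0"

```text
time: 2.68
eef_pos: [0.4634, -0.0208, 0.2499]
eef_rot: [1.0, 0.0, -0.0, 0.0]
force: [-0.2, -0.1, -0.2]
grip_width: 0.0854
gripper_force: 0.0
```

Run:
```python
from h import *
o=get_obs();print(o["time"],o["eef_pos"],np.abs(o["joint_vel"]).max())
m,im=snap("wrist","w1.png")
import pickle;pickle.dump((m,im),open("w1.pkl","wb"))
g=cv2.cvtColor(im,cv2.COLOR_RGB2HSV)
H=dict(tray_three=.01,tray_two=.01,sleeve_tall=.048,sleeve_wide=.028,nut_large=.025,nut_small=.018,banjo=.018,die=.034)
for n in H:
    for r in search_frame("wrist",n)[:3]:
        b=r["rect"];p=[(b[0]+b[2])/2,(b[1]+b[3])/2]
        print(n,round(r["score"],2),np.round(b),np.round(toworld(m,p,H[n])[0],4))
```

```text
2.675 [ 0.46343132 -0.02084103  0.24987762] 0.02589433626878905
tray_three 0.66 [ 66. 124. 281. 217.] [0.4549 0.147  0.01  ]
tray_two 0.57 [351. 128. 498. 204.] [ 0.46   -0.1392  0.01  ]
sleeve_tall 0.9 [126.   7. 173.  49.] [0.596  0.1353 0.048 ]
nut_large 0.82 [327.  14. 382.  68.] [ 0.5885 -0.054   0.025 ]
banjo 0.97 [535.   0. 595.  31.] [ 0.612  -0.2599  0.018 ]
banjo 0.88 [452.  42. 506.  78.] [ 0.5714 -0.1814  0.018 ]
banjo 0.62 [546.  88. 605. 116.] [ 0.5305 -0.2883  0.018 ]
```

View pics/w1.png

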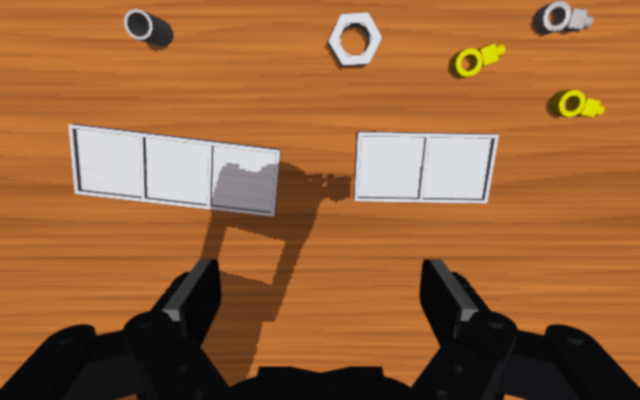

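Request:
step_arm --pt "10.5 4 -3 0 0 0" --pt "10.5 4 -3 0 0 0" --pt "10.5 4 -3 0 0 0" --pt "10.5 4 -3 0 0 0"

```text
time: 3.62
eef_pos: [0.5675, -0.0601, 0.2791]
eef_rot: [1.0, -0.0, -0.001, -0.0]
force: [-0.9, -0.8, -0.0]
grip_width: 0.0851
gripper_force: 0.0
```

```bash
cat >> h.py <<'E'
def mask(im,roi,sat=70,val=40):
    g=cv2.cvtColor(im,cv2.COLOR_RGB2HSV);M=((g[...,1]<sat)&(g[...,2]>val)).astype(np.uint8)
    Z=np.zeros_like(M);a,b,c,d=[int(v) for v in roi];Z[b:d,a:c]=M[b:d,a:c]
    return Z
def rectfit(m,im,roi,z,**k):
    c=max(cv2.findContours(mask(im,roi,**k),0,cv2.CHAIN_APPROX_NONE)[0],key=cv2.contourArea)
    W=toworld(m,c.reshape(-1,2),z)[:,:2].astype(np.float32)*1000
    (cx,cy),(w,h),a=cv2.minAreaRect(W)
    return np.round([cx,cy],1),np.round([w,h],1),round(a,1),W
E
python3 - <<'E'
from h import *
import pickle
m,im=pickle.load(open("w1.pkl","rb"))
print("T3",rectfit(m,im,(60,115,290,225),.01,sat=90)[:3],"T2",rectfit(m,im,(345,120,505,210),.01,sat=90)[:3])
print(np.round(toworld(m,[[69,124],[280,150],[274,215],[76,193]],.01),4))
o=get_obs();print(o["time"],o["eef_pos"],np.abs(o["joint_vel"]).max())
m,im=snap("wrist","w2.png");pickle.dump((m,im),open("w2.pkl","wb"))
H=dict(tray_two=.01,sleeve_tall=.048,sleeve_wide=.028,nut_large=.025,nut_small=.018,banjo=.018,die=.034)
for n in H:
    for r in search_frame("wrist",n)[:3]:
        b=r["rect"];p=[(b[0]+b[2])/2,(b[1]+b[3])/2]
        print(n,round(r["score"],2),np.round(b),np.round(toworld(m,p,H[n])[0],4))
E
```

```text
T3 (array([453.6, 144.8]), array([233.3,  82.1]), 83.0) T2 (array([ 457.7, -138.5]), array([157.9,  81.6]), 88.8)
[[0.5067 0.2543 0.01  ]
 [0.4787 0.0248 0.01  ]
 [0.4011 0.0345 0.01  ]
 [0.4281 0.2632 0.01  ]]
3.625 [ 0.56750865 -0.06006754  0.27909084] 0.03170327074506862
tray_two 0.79 [318. 209. 444. 269.] [ 0.4605 -0.1389  0.01  ]
sleeve_tall 0.83 [118. 122. 164. 146.] [0.6004 0.1341 0.048 ]
sleeve_tall 0.59 [ 72. 203. 257. 281.] [0.4732 0.1263 0.048 ]
sleeve_wide 0.72 [375.  50. 414.  90.] [ 0.6666 -0.1389  0.028 ]
nut_large 0.84 [295. 114. 339. 161.] [ 0.5941 -0.0554  0.025 ]
nut_small 0.64 [212.  68. 248.  94.] [0.6557 0.0417 0.018 ]
banjo 0.92 [470. 108. 521. 136.] [ 0.6117 -0.2612  0.018 ]
banjo 0.7 [488. 179. 533. 202.] [ 0.5289 -0.2925  0.018 ]
banjo 0.64 [401. 140. 448. 173.] [ 0.5714 -0.1835  0.018 ]
die 0.59 [ 23.  66.  79. 103.] [0.6513 0.2294 0.034 ]
```

View pics/w2.png

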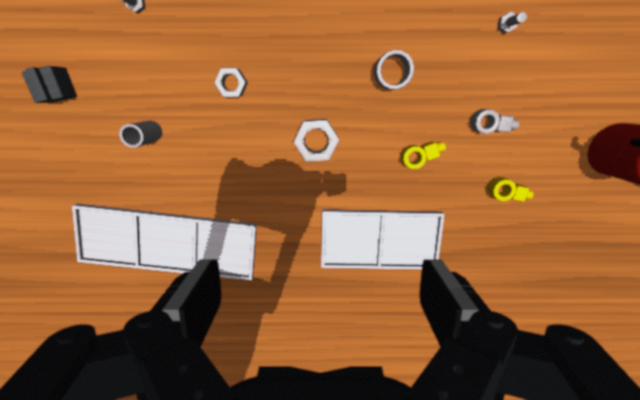

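Run:
```python
from h import *
import pickle
m,im=pickle.load(open("w2.pkl","rb"))
print(get_obs()["joint_positions"])
for n,roi,z in (("tall",(112,116,147,152),.048),("wide",(370,46,418,94),.028),("nutL",(290,110,344,165),.025),("nutS",(208,64,252,98),.018),("banjo",(466,100,526,140),.018)):
  for v in (130,170):
    try:
      c,s,a,W=rectfit(m,im,roi,z,sat=90,val=v)
      (ex,ey),_=cv2.minEnclosingCircle(W)
      A=np.radians(np.arange(0,180,2));pr=W@np.array([np.cos(A),np.sin(A)]);w=np.ptp(pr,axis=0)
      i=[np.arange(0,180,2)[k*30:(k+1)*30][w[k*30:(k+1)*30].argmin()] for k in range(3)]
      print(n,v,"rect",c,s,a,"circ",round(ex,1),round(ey,1),"minwidth at",i,round(w.min(),1),"max at",2*w.argmax(),round(w.max(),1))
    except Exception as e: print(n,v,e)
```

```text
[-3.00835041e-01  4.01458332e-01  1.51108229e+00 -8.78876269e-06
  1.22915921e+00  1.26948381e+00]
tall 130 rect [599.2 145.9] [24.5 25.3] 81.1 circ 599.2 145.5 minwidth at [np.int64(56), np.int64(80), np.int64(178)] 24.5 max at 122 25.8
tall 170 rect [598.9 146.3] [23.7 23.6] 61.9 circ 598.9 145.8 minwidth at [np.int64(50), np.int64(80), np.int64(152)] 23.4 max at 12 25.2
wide 130 rect [ 667.6 -139.7] [39.1 38.3] 90.0 circ 667.5 -139.5 minwidth at [np.int64(0), np.int64(94), np.int64(178)] 38.3 max at 54 40.1
wide 170 rect [ 667.6 -140.2] [38.7 37.7] 3.0 circ 667.8 -140.1 minwidth at [np.int64(0), np.int64(94), np.int64(156)] 37.7 max at 30 39.4
nutL 130 rect [591.2 -54.2] [47.3 51.1] 3.5 circ 590.9 -54.4 minwidth at [np.int64(4), np.int64(64), np.int64(122)] 46.7 max at 150 52.5
nutL 170 rect [590.3 -54.3] [45.5 51.1] 3.5 circ 590.4 -54.2 minwidth at [np.int64(4), np.int64(64), np.int64(178)] 45.6 max at 150 51.6
nutS 130 rect [654.6  42.2] [29.6 32.7] 0.1 circ 654.6 42.3 minwidth at [np.int64(0), np.int64(62), np.int64(178)] 29.6 max at 150 34.1
nutS 170 rect [654.6  42.8] [29.6 31.6] 0.1 circ 654.6 42.3 minwidth at [np.int64(0), np.int64(62), np.int64(178)] 29.6 max at 150 34.1
banjo 130 rect [ 612.1 -263.3] [49. 27.] 90.0 circ 611.7 -263.5 minwidth at [np.int64(0), np.int64(118), np.int64(168)] 26.7 max at 78 49.7
banjo 170 rect [ 611.6 -263.9] [47.8 25.9] 90.0 circ 611.7 -264.1 minwidth at [np.int64(0), np.int64(118), np.int64(178)] 25.9 max at 78 48.5
```

The wrist picture w2 shows every part: large nut (317,140), small nut (230,82), wide sleeve (395,70), tall sleeve (133,134) and grey eye fitting (495,121). First I pick the large nut.

Request:
step_arm --pt "2.3 -0.6 21 0 0 -34" --pt "2.3 -0.6 21 0 0 -34" --pt "2.3 -0.6 21 0 0 -34" --pt "2.3 -0.6 21 0 0 -34" --pt "2.3 -0.6 21 0 0 -34" --fingers 0.8 --grip_force 60

```text
time: 4.65
eef_pos: [0.5902, -0.0538, 0.0677]
eef_rot: [0.956, 0.292, -0.002, -0.001]
force: [0.2, 0.6, -0.2]
grip_width: 0.0682
gripper_force: 0.0
```

Run:
```python
from h import *
print(delta(.5905,-.0543,.006,34))
m,im=snap("wrist","w3.png")
c=topix(m,[[.5905,-.0543,.025]]);print(c)
```

```text
[ 0.02  0.08  6.17 -0.22  0.18 -0.  ]
[[320.65708181 230.6344179 ]]
```

View pics/w3.png

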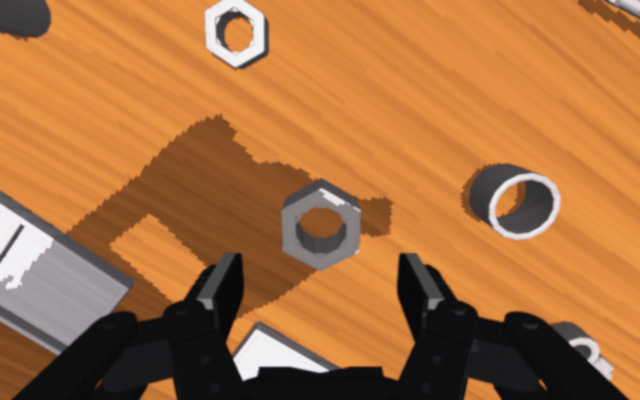

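The nut sits at (320,225), centred between the fingers with its flats square to them. I'll go down and grip.

Request:
step_arm --pt "0.2 0 4 0 0 0" --pt "0.2 0 6.2 0 0 0" --pt "0.2 0 6.2 0 0 0"

```text
time: 5.08
eef_pos: [0.5934, -0.0533, 0.0084]
eef_rot: [0.956, 0.292, -0.0, -0.0]
force: [-0.7, -0.0, 0.1]
grip_width: 0.0683
gripper_force: 0.0
```

Request:
step_arm --pt "0 0 0 0 0 0" --pt "0 0 0 0 0 0" --pt "0 0 0 0 0 0" --pt "0 0 0 0 0 0" --fingers 0

```text
time: 5.58
eef_pos: [0.595, -0.0536, 0.0103]
eef_rot: [0.956, 0.292, 0.002, 0.001]
force: [-0.5, -0.0, 6.5]
grip_width: 0.044
gripper_force: 62.5
```

```bash
python3 -c "
from h import *
o=get_obs();print(o['eef_pos'],o['grip_width'],o['gripper_force']);p=np.array(o['eef_pos']);print(delta(.4443,.0694,.06,34))"
```

```text
[ 0.59498134 -0.05360026  0.01031942] 0.04397999462319672 62.49841694254428
[-5.600e+00 -1.861e+01 -5.040e+00  1.900e-01 -1.600e-01  1.000e-02]
```

Request:
step_arm --pt "0 0 -5 0 0 0" --pt "-1.8 -6 -5.5 0 0 0" --pt "-3.6 -12 -5.5 0 0 0" --pt "-5.6 -18.2 -5.5 0 0 0" --pt "-5.6 -18.6 -5.5 0 0 0"

```text
time: 6.2
eef_pos: [0.4365, 0.072, 0.0634]
eef_rot: [0.956, 0.294, -0.004, -0.002]
force: [1.3, -0.4, -2.5]
grip_width: 0.0443
gripper_force: 62.6
```

Run:
```python
from h import *
o=get_obs();print(o["eef_pos"],np.abs(o["joint_vel"]).max(),o["force"])
print(delta(.4443,.0694,.0133,34))
m,im=snap("wrist","w4.png")
```

```text
[0.43647288 0.07200149 0.06341567] 0.1121933032015839 [ 1.30649719 -0.35031146 -2.50107579]
[ 0.53  0.68  5.01 -0.29  0.34  0.2 ]
```

View pics/w4.png

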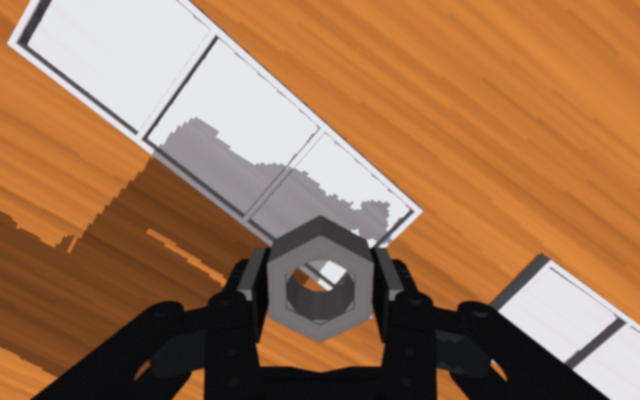

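```bash
cat >> h.py <<'E'
def T3(k): a=np.radians(83);return np.array([.4536,.1448])+k*.076*np.array([np.cos(a),np.sin(a)])
def T2(k): a=np.radians(88.8);return np.array([.4577,-.1385])+k*.038*np.array([np.cos(a),np.sin(a)])
E
python3 - <<'E'
from h import *
o=get_obs();print(o["eef_pos"],np.abs(o["joint_vel"]).max())
m=camera_model("wrist")
n=toworld(m,[320.5,289],o["eef_pos"][2]-.0103+.025)[0];off=n[:2]-o["eef_pos"][:2];print(n,off, T3(-1))
t=T3(-1)-off;print(delta(*t,.0133,34),delta(*(T3(-1)+[.0045,.0007]),.0133,34))
E
```

```text
[0.43974627 0.07139118 0.06355977] 0.09592933926741577
[0.43765808 0.0693248  0.07825977] [-0.00208819 -0.00206638] [0.44433793 0.06936649]
[ 0.56  0.38  5.02 -0.1   0.11  0.16] [ 0.69  0.63  5.02 -0.1   0.11  0.16]
```

Request:
step_arm --pt "0.2 0.1 2 0 0 0" --pt "0.2 0.1 3.5 0 0 0" --pt "0.2 0.1 3.5 0 0 0"

```text
time: 6.62
eef_pos: [0.4468, 0.0692, 0.0274]
eef_rot: [0.956, 0.292, 0.001, 0.0]
force: [0.3, 0.1, -2.5]
grip_width: 0.0443
gripper_force: 62.6
```

Run:
```python
from h import *
o=get_obs();print(o["eef_pos"],np.abs(o["joint_vel"]).max(),delta(*(T3(-1)+[.003,.001]),.0133,34))
```

```text
[0.44682516 0.06921106 0.02744326] 0.025422324794068044 [ 0.11 -0.07  1.41  0.05 -0.06 -0.03]
```

Request:
step_arm --pt "0 0 0.8 0 0 0" --pt "0 0 1.4 0 0 0" --pt "0 0 1.4 0 0 0"

```text
time: 7.0
eef_pos: [0.4452, 0.0698, 0.0137]
eef_rot: [0.956, 0.292, -0.0, -0.0]
force: [0.9, -0.6, -2.3]
grip_width: 0.0445
gripper_force: 62.6
```

Request:
step_arm --pt "0 0 0 0 0 0" --pt "0 0 0 0 0 0" --pt "0 0 0 0 0 0" --fingers 0.75

```text
time: 7.38
eef_pos: [0.4452, 0.0699, 0.0141]
eef_rot: [0.956, 0.293, 0.0, 0.0]
force: [-0.4, 0.8, 0.2]
grip_width: 0.0641
gripper_force: 0.0
```

Request:
step_arm --pt "0 0 -3 0 0 0" --pt "0 0 -6 0 0 0"

```text
time: 7.62
eef_pos: [0.4447, 0.0699, 0.0743]
eef_rot: [0.956, 0.292, -0.001, -0.0]
force: [-0.2, -0.8, -0.0]
grip_width: 0.0641
gripper_force: 0.0
```

Run:
```python
from h import *
m,im=snap("wrist","w5.png")
for r in search_frame("wrist","nut_large")[:2]:
    b=r["rect"];print(r["score"],b,toworld(m,[(b[0]+b[2])/2,(b[1]+b[3])/2],.02)[0])
print(delta(.5992,.146,.09,0),get_obs()["eef_pos"])
```

```text
0.91 [280.9, 182.0, 359.1, 271.1] [0.44309492 0.06856981 0.02      ]
[16.9   2.23 -1.3   0.12 -0.3  34.03] [0.44672148 0.0698769  0.07614891]
```

View pics/w5.png

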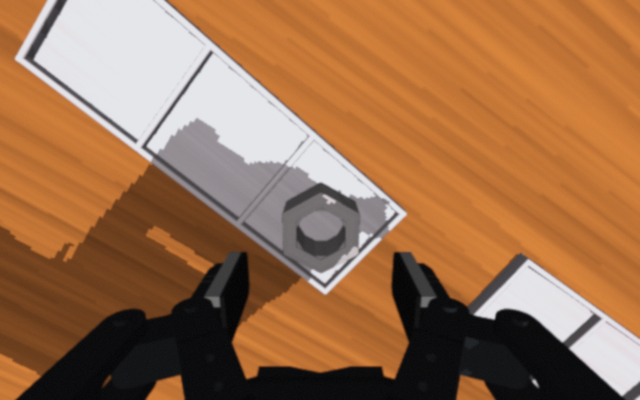

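The nut lies flat in its end compartment at (320,228). Next is the tall sleeve.

Request:
step_arm --pt "2 0 -2.5 0 0 10" --pt "8 1 -2.5 0 0 20" --pt "13.5 1.8 -2.5 0 0 30" --pt "16.8 2.2 -2.5 0 0 34" --pt "16.8 2.2 -2.5 0 0 34" --fingers 0.65

```text
time: 8.35
eef_pos: [0.5986, 0.1466, 0.098]
eef_rot: [1.0, 0.001, 0.001, -0.0]
force: [-0.1, -0.5, 0.7]
grip_width: 0.0555
gripper_force: 0.0
```

Run:
```python
from h import *
m,im=snap("wrist","w6.png")
print(get_obs()["eef_pos"])
for r in search_frame("wrist","sleeve_tall")[:2]:
    b=r["rect"];print(r["score"],b)
print(topix(m,[[.5992,.146,.048]]),delta(.5992,.146,.015,0))
```

```text
[0.59619632 0.14595926 0.09763852]
0.88 [302.4, 189.7, 345.2, 244.0]
[[322.31942256 225.17685171]] [ 0.46 -0.05  8.26  0.02  0.2   0.07]
```

View pics/w6.png

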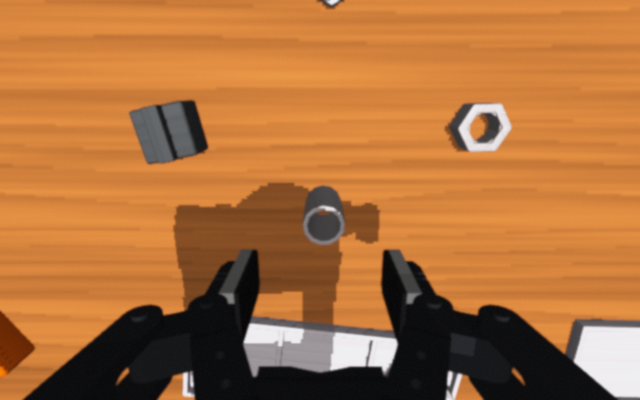

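The sleeve's top ring is at (323,224), as predicted. I'll go down, grip and carry it.

Request:
step_arm --pt "0.2 0 5 0 0 0" --pt "0.2 0 8.2 0 0 0" --pt "0.2 0 8.2 0 0 0"

```text
time: 8.82
eef_pos: [0.5944, 0.1448, 0.0142]
eef_rot: [1.0, -0.0, -0.004, 0.0]
force: [-0.2, -1.2, 0.3]
grip_width: 0.0554
gripper_force: 0.0
```

Request:
step_arm --pt "0 0 0 0 0 0" --pt "0 0 0 0 0 0" --pt "0 0 0 0 0 0" --pt "0 0 0 0 0 0" --fingers 0 --grip_force 50

```text
time: 9.32
eef_pos: [0.5997, 0.1457, 0.0187]
eef_rot: [1.0, 0.0, 0.001, 0.0]
force: [-0.8, -1.2, 6.9]
grip_width: 0.0241
gripper_force: 49.7
```

Request:
step_arm --pt "0 0 -4 0 0 0" --pt "-5 0 -5 0 0 0" --pt "-10 0 -5 0 0 0" --pt "-14.5 0.1 -5 0 0 0" --pt "-14.5 0.1 -5 0 0 0"

```text
time: 9.95
eef_pos: [0.4478, 0.1447, 0.067]
eef_rot: [1.0, 0.001, -0.004, 0.0]
force: [-0.2, 0.9, -1.4]
grip_width: 0.024
gripper_force: 49.3
```

Run:
```python
from h import *
m,im=snap("wrist","w7.png")
o=get_obs();print(o["eef_pos"],np.abs(o["joint_vel"]).max(),T3(0),delta(*T3(0),.018,0))
```

```text
[0.45201044 0.14480164 0.06724374] 0.09062030991824015 [0.4536 0.1448] [0.16 0.   4.92 0.   0.06 0.05]
```

View pics/w7.png

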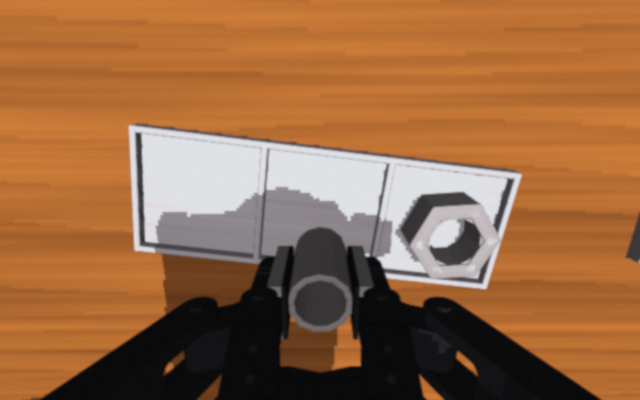

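The sleeve is held upright at (322,290) over the middle compartment, and the large nut is good at (448,245). Lowering.

Request:
step_arm --pt "0 0 2.5 0 0 0" --pt "0 0 4.1 0 0 0" --pt "0 0 4.5 0 0 0" --pt "0 0 4.5 0 0 0"

```text
time: 10.5
eef_pos: [0.4553, 0.1447, 0.0221]
eef_rot: [1.0, 0.0, 0.001, -0.0]
force: [-0.5, 0.5, -0.5]
grip_width: 0.0241
gripper_force: 49.4
```

Run:
```python
from h import *
o=get_obs();print(o["eef_pos"],o["force"],delta(*T3(0),.0217,0))
```

```text
[0.45529397 0.14466644 0.02211107] [-0.53902265  0.45794811 -0.5002904 ] [-0.17 -0.01  0.04 -0.01 -0.13  0.01]
```

Request:
step_arm --pt "0 0 0 0 0 0" --pt "0 0 0 0 0 0" --pt "0 0 0 0 0 0" --fingers 0.6

```text
time: 10.88
eef_pos: [0.4539, 0.1447, 0.0221]
eef_rot: [1.0, 0.0, 0.0, -0.0]
force: [0.0, 0.1, 0.7]
grip_width: 0.0515
gripper_force: 0.0
```

Request:
step_arm --pt "0 0 -5 0 0 0" --pt "1 0 -8 0 0 -5" --pt "7 3.5 -8 0 0 -15" --pt "13 6.5 -8 0 0 -25" --pt "18 9.3 -8 0 0 -31"

```text
time: 11.5
eef_pos: [0.6296, 0.054, 0.1023]
eef_rot: [0.963, 0.269, 0.0, -0.0]
force: [0.2, 0.4, -0.5]
grip_width: 0.0512
gripper_force: 0.0
```

Request:
step_arm --pt "1.3 1.6 0 0 0 0" --pt "1.3 1.6 2 0 0 0" --pt "1.3 1.6 3 0 0 0"

```text
time: 11.88
eef_pos: [0.6442, 0.0485, 0.0693]
eef_rot: [0.964, 0.268, -0.003, -0.001]
force: [0.1, 0.3, -0.7]
grip_width: 0.0512
gripper_force: 0.0
```

Run:
```python
from h import *
m,im=snap("wrist","w8.png")
o=get_obs();print(o["eef_pos"],np.abs(o["joint_vel"]).max())
for r in search_frame("wrist","nut_small")[:2]:
    b=r["rect"];print(r["score"],b,toworld(m,[(b[0]+b[2])/2,(b[1]+b[3])/2],.014)[0])
print(topix(m,[[.6546,.0425,.018]]),delta(.6546,.0425,.004,31))
```

```text
[0.64334751 0.04873974 0.06824423] 0.0343849090870529
0.62 [309.6, 179.9, 364.9, 243.1] [0.6558824  0.04320407 0.014     ]
[[337.40964269 216.01343055]] [ 0.63  1.12  6.51 -0.25  0.33  0.07]
```

View pics/w8.png

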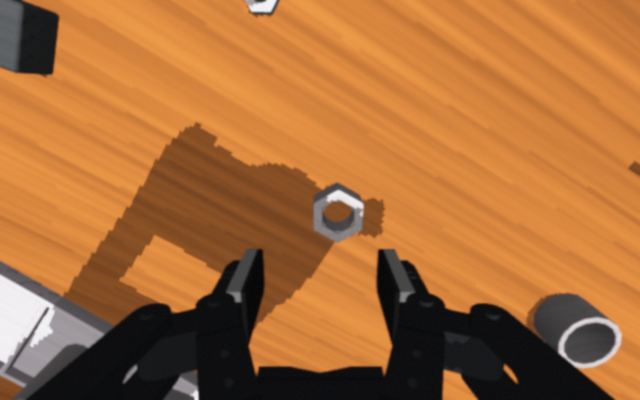

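The small nut is at (338,213), 1.1 cm to tool +y. I'll correct, go down and grip.

Request:
step_arm --pt "0.7 1.1 2 0 0 0" --pt "0.7 1.1 5 0 0 0" --pt "0.7 1.1 6.5 0 0 0" --pt "0.7 1.1 6.5 0 0 0"

```text
time: 12.48
eef_pos: [0.6575, 0.0425, 0.0057]
eef_rot: [0.964, 0.268, -0.002, -0.001]
force: [1.0, 0.0, -0.1]
grip_width: 0.0515
gripper_force: 0.0
```

Request:
step_arm --pt "0 0 0 0 0 0" --pt "0 0 0 0 0 0" --pt "0 0 0 0 0 0" --pt "0 0 0 0 0 0" --fingers 0 --grip_force 40

```text
time: 12.98
eef_pos: [0.6601, 0.0419, 0.0082]
eef_rot: [0.964, 0.267, 0.001, 0.0]
force: [-0.3, 0.6, 6.9]
grip_width: 0.0288
gripper_force: 40.1
```

Run:
```python
from h import *
o=get_obs();print(o["eef_pos"],o["force"],T2(1),T2(-1),delta(*T2(1),.08,31))
```

```text
[0.66012137 0.04192487 0.00818198] [-0.34805772  0.60371597  6.87314813] [ 0.45849581 -0.10050833] [ 0.45690419 -0.17649167] [-2.46e+01  1.83e+00 -7.23e+00  7.00e-02 -1.10e-01  1.00e-02]
```

Request:
step_arm --pt "0 0 -4 0 0 0" --pt "-5.5 0.5 -6 0 0 0" --pt "-11.5 1 -6 0 0 0" --pt "-17.5 1.5 -6 0 0 0" --pt "-23.2 2 -6 0 0 0"

```text
time: 13.6
eef_pos: [0.469, -0.0956, 0.067]
eef_rot: [0.964, 0.268, 0.0, 0.0]
force: [0.5, -0.2, -0.8]
grip_width: 0.0285
gripper_force: 39.9
```

Request:
step_arm --pt "-1 0.1 0 0 0 0" --pt "-1 0.1 2 0 0 0" --pt "-1 0.1 2 0 0 0" --pt "-1 0.1 2 0 0 0"

```text
time: 14.1
eef_pos: [0.4634, -0.1006, 0.047]
eef_rot: [0.963, 0.268, 0.0, 0.0]
force: [-0.1, 0.4, -1.2]
grip_width: 0.0285
gripper_force: 39.9
```

Run:
```python
from h import *
o=get_obs();print(o["eef_pos"],o["force"],np.abs(o["joint_vel"]).max(),delta(*(T2(1)+[.004,-.001]),.0112,31))
m,im=snap("wrist","w9.png")
```

```text
[ 0.46339213 -0.10062716  0.04700287] [-0.10577503  0.35867799 -1.18716082] 0.008763192963664642 [-0.12  0.03  3.58  0.03 -0.02  0.06]
```

View pics/w9.png

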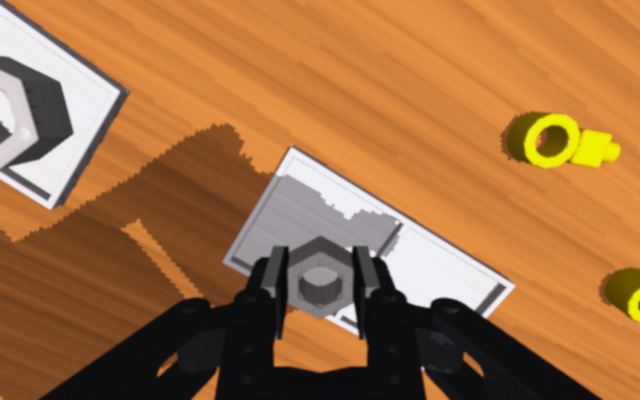

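The small nut is held level over the +y compartment, at (320,280). Lowering and releasing.

Request:
step_arm --pt "-0.1 0 2 0 0 0" --pt "-0.1 0 3.2 0 0 0" --pt "-0.1 0 3.6 0 0 0" --pt "-0.1 0 3.6 0 0 0"

```text
time: 14.65
eef_pos: [0.462, -0.1012, 0.0112]
eef_rot: [0.964, 0.268, 0.0, 0.0]
force: [0.2, -0.5, 0.0]
grip_width: 0.0286
gripper_force: 39.9
```

Request:
step_arm --pt "0 0 0 0 0 0" --pt "0 0 0 0 0 0" --fingers 0.5

```text
time: 14.9
eef_pos: [0.462, -0.1014, 0.0111]
eef_rot: [0.964, 0.267, 0.0, 0.0]
force: [0.4, 0.2, -0.2]
grip_width: 0.0431
gripper_force: 0.0
```

Run:
```python
from h import *
o=get_obs();print(o["eef_pos"],o["force"],o["grip_width"],delta(.6677,-.14,.08,0))
```

```text
[ 0.46197319 -0.10138066  0.01105148] [ 0.38858691  0.17898336 -0.18595145] 0.04314025525562456 [ 1.564e+01  1.391e+01 -6.880e+00  2.000e-02 -2.000e-02  3.102e+01]
```

Next is the wide sleeve, at (0.668, -0.140).

Request:
step_arm --pt "0 0 -5 0 0 0" --pt "3 2.5 -7 0 0 8" --pt "7 6.2 -7 0 0 18" --pt "11 9.8 -7 0 0 28" --pt "15 13.3 -7 0 0 31" --fingers 0.8

```text
time: 15.52
eef_pos: [0.6603, -0.1383, 0.0812]
eef_rot: [1.0, -0.001, 0.0, 0.0]
force: [0.6, -0.1, -0.6]
grip_width: 0.0686
gripper_force: 0.0
```

Request:
step_arm --pt "0.9 0.2 0 0 0 0" --pt "0.9 0.2 0 0 0 0" --pt "0.9 0.2 0 0 0 0"

```text
time: 15.9
eef_pos: [0.6656, -0.1393, 0.0803]
eef_rot: [1.0, 0.0, -0.002, -0.001]
force: [-0.7, 0.6, 0.5]
grip_width: 0.0685
gripper_force: 0.0
```

Run:
```python
from h import *
m,im=snap("wrist","w10.png")
o=get_obs();print(o["eef_pos"],np.abs(o["joint_vel"]).max())
for r in search_frame("wrist","sleeve_wide")[:2]:
    b=r["rect"];print(r["score"],b,toworld(m,[(b[0]+b[2])/2,(b[1]+b[3])/2],.02)[0])
print(topix(m,[[.6677,-.14,.028]]),delta(.6677,-.14,.007,0))
```

```text
[ 0.6657619  -0.13939618  0.08048696] 0.007359820218305617
0.65 [289.3, 178.7, 356.9, 251.5] [ 0.66854951 -0.14040191  0.02      ]
0.47 [459.1, 264.0, 538.5, 310.6] [ 0.61690011 -0.25916522  0.02      ]
[[322.52830822 220.94608353]] [ 0.18  0.05  7.37 -0.05  0.12  0.01]
```

Request:
step_arm --pt "0.2 0 4 0 0 0" --pt "0.2 0 7.2 0 0 0" --pt "0.2 0 7.2 0 0 0"

```text
time: 16.38
eef_pos: [0.6666, -0.139, 0.0063]
eef_rot: [1.0, 0.0, -0.003, -0.001]
force: [-0.4, 0.3, -0.0]
grip_width: 0.0682
gripper_force: 0.0
```

Request:
step_arm --pt "0 0 0 0 0 0" --pt "0 0 0 0 0 0" --pt "0 0 0 0 0 0" --pt "0 0 0 0 0 0" --fingers 0 --grip_force 50

```text
time: 16.88
eef_pos: [0.6712, -0.1406, 0.0111]
eef_rot: [1.0, 0.0, 0.002, 0.001]
force: [-1.2, 0.8, 5.8]
grip_width: 0.0374
gripper_force: 50.9
```

Run:
```python
from h import *
o=get_obs();print(o["eef_pos"],o["force"],o["grip_width"],delta(*T2(-1),.08,0))
```

```text
[ 0.67117631 -0.14055172  0.01106895] [-1.19935166  0.81749151  5.8266751 ] 0.037388824521874406 [-2.141e+01  3.600e+00 -6.960e+00  8.000e-02 -1.900e-01  2.000e-02]
```

Request:
step_arm --pt "0 0 -4.5 0 0 0" --pt "-5 0.8 -6 0 0 0" --pt "-11 1.8 -6 0 0 0" --pt "-17 2.8 -6 0 0 0" --pt "-21.1 3.6 -6 0 0 0"

```text
time: 17.5
eef_pos: [0.4559, -0.1755, 0.0693]
eef_rot: [1.0, 0.0, -0.001, -0.0]
force: [0.1, 0.2, -1.2]
grip_width: 0.0383
gripper_force: 50.8
```

Request:
step_arm --pt "0 0 0 0 0 0" --pt "0 0 3 0 0 0" --pt "0 0 3 0 0 0" --pt "0 0 3 0 0 0"

```text
time: 18.0
eef_pos: [0.4599, -0.1762, 0.0392]
eef_rot: [1.0, 0.0, 0.0, 0.0]
force: [0.1, -0.9, -1.1]
grip_width: 0.0376
gripper_force: 50.7
```

Run:
```python
from h import *
o=get_obs();print(o["eef_pos"],o["force"],np.abs(o["joint_vel"]).max(),delta(*(T2(-1)+[.003,0]),.0141,0))
```

```text
[ 0.45985261 -0.17620667  0.03923516] [ 0.08041415 -0.93466948 -1.09372811] 0.013283115276737114 [ 0.    0.03  2.51  0.03 -0.06  0.05]
```

Request:
step_arm --pt "0 0 1.5 0 0 0" --pt "0 0 2.5 0 0 0" --pt "0 0 2.5 0 0 0"

```text
time: 18.38
eef_pos: [0.4592, -0.1761, 0.0136]
eef_rot: [1.0, 0.0, 0.0, 0.0]
force: [-0.1, -0.1, -0.1]
grip_width: 0.0376
gripper_force: 51.8
```

Request:
step_arm --pt "0 0 0 0 0 0" --pt "0 0 0 0 0 0" --pt "0 0 0 0 0 0" --fingers 0.65

```text
time: 18.75
eef_pos: [0.4588, -0.176, 0.0138]
eef_rot: [1.0, 0.0, -0.0, -0.0]
force: [0.9, -0.4, 0.2]
grip_width: 0.0558
gripper_force: 0.0
```

Run:
```python
from h import *
o=get_obs();print(o["eef_pos"],o["force"],o["grip_width"],delta(.605,-.270,.10,83))
```

```text
[ 0.4587866  -0.17604385  0.01379535] [ 0.88196188 -0.3826658   0.15846002] 0.055797185022688996 [ 1.462e+01  9.400e+00 -8.620e+00 -1.000e-02  0.000e+00 -8.299e+01]
```

Request:
step_arm --pt "0 0 -5 0 0 0" --pt "3 2 -8.5 0 0 -10" --pt "7 4.5 -8.5 0 0 -20" --pt "11 7 -8.5 0 0 -30" --pt "14.6 9.4 -8.5 0 0 -40"

```text
time: 19.38
eef_pos: [0.6061, -0.2707, 0.0991]
eef_rot: [0.939, 0.345, 0.0, 0.0]
force: [0.6, -1.2, 0.4]
grip_width: 0.0551
gripper_force: 0.0
```

Request:
step_arm --pt "0 0 0 0 0 -10" --pt "0 0 0 0 0 -20" --pt "0 0 0 0 0 -30" --pt "0 0 0 0 0 -40" --pt "0 0 0 0 0 -43"

```text
time: 20.0
eef_pos: [0.6044, -0.2698, 0.0986]
eef_rot: [0.748, 0.664, -0.0, -0.0]
force: [-0.5, -0.7, 0.5]
grip_width: 0.0555
gripper_force: 0.0
```

Run:
```python
from h import *
m,im=snap("wrist","w11.png")
o=get_obs();print(o["eef_pos"],o["eef_rot"],np.abs(o["joint_vel"]).max())
for r in search_frame("wrist","banjo")[:3]:
    b=r["rect"];print(r["score"],b,toworld(m,[(b[0]+b[2])/2,(b[1]+b[3])/2],.014)[0])
print(delta(.605,-.270,.004,83))
```

```text
[ 0.60447551 -0.26981219  0.09857065] [ 7.47938263e-01  6.63768163e-01 -1.03910340e-04 -4.11899307e-04] 0.0887635817415358
0.97 [305.3, 158.7, 345.8, 232.6] [ 0.61085154 -0.26244905  0.014     ]
0.87 [219.8, 38.0, 282.6, 123.9] [ 0.57299206 -0.18204033  0.014     ]
0.63 [195.0, 213.2, 238.7, 281.3] [ 0.52777703 -0.29205439  0.014     ]
[-0.02  0.06  9.46 -0.04 -0.02  0.01]
```

View pics/w11.png

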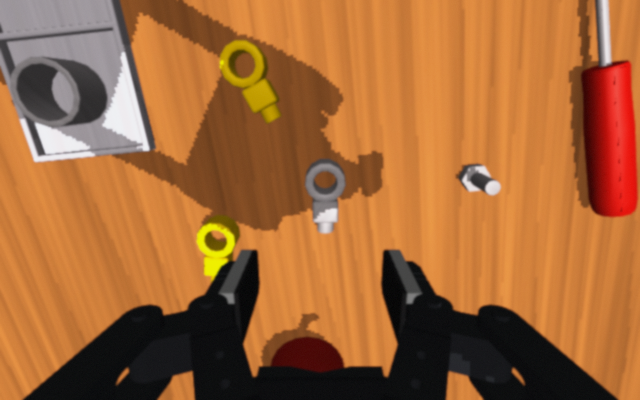

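Run:
```python
from h import *
m=camera_model("wrist");o=get_obs()
W=toworld(m,[[325,181],[325.5,210]],.018);s=toworld(m,[[325,229]],.013);print(W,s)
d=s[0]-W[0];d/=np.linalg.norm(d[:2]);print(np.degrees(np.arctan2(d[1],d[0])))
g=W[0]+d*.021;print(g,delta(g[0],g[1],.004,83),o["eef_pos"])
```

```text
[[ 0.61182594 -0.25100583  0.018     ]
 [ 0.60975303 -0.27158891  0.018     ]] [[ 0.60758569 -0.28765726  0.013     ]]
-96.5992904337352
[ 0.60941252 -0.27186669  0.01515416] [-0.15  0.52  9.46 -0.04 -0.02  0.01] [ 0.60449027 -0.26981789  0.09855958]
```

The grey eye fitting is at (325,195), its shank along tool x at (325,210), and the grip is square to the shank. The yellow ones at (243,75) and (217,245) are clear of the fingers. I'll go down and grip.

Request:
step_arm --pt "-0.2 0.5 3 0 0 0" --pt "-0.2 0.5 8 0 0 0" --pt "-0.2 0.5 9.4 0 0 0" --pt "-0.2 0.5 9.4 0 0 0" --fingers 0.55

```text
time: 20.6
eef_pos: [0.6089, -0.2722, 0.004]
eef_rot: [0.749, 0.663, -0.0, -0.001]
force: [-0.1, -0.4, -0.1]
grip_width: 0.047
gripper_force: 0.0
```

Request:
step_arm --pt "0 0 0 0 0 0" --pt "0 0 0 0 0 0" --pt "0 0 0 0 0 0" --pt "0 0 0 0 0 0" --pt "0 0 0 0 0 0" --fingers 0 --grip_force 40

```text
time: 21.22
eef_pos: [0.6109, -0.2735, 0.007]
eef_rot: [0.749, 0.663, 0.001, 0.002]
force: [-0.3, 0.4, 6.4]
grip_width: 0.0166
gripper_force: 40.6
```

Run:
```python
from h import *
o=get_obs();print(o["eef_pos"],o["force"],o["grip_width"])
h=83;d=-np.array([np.cos(np.radians(h)),np.sin(np.radians(h))])
t=T3(1)+.009*d;print(t,delta(*t,.10,h))
```

```text
[ 0.61093899 -0.27349901  0.00704893] [-0.33835246  0.39270849  6.35639974] 0.01657802452691129
[0.46176525 0.21130059] [ 4.629e+01 -2.067e+01 -9.450e+00  2.000e-01  1.000e-01  1.000e-02]
```

Request:
step_arm --pt "0 0 -4 0 0 0" --pt "4 -1.8 -8 0 0 0" --pt "9 -4 -9.5 0 0 0" --pt "14.5 -6.5 -9.5 0 0 0" --pt "20 -9 -9.5 0 0 0"

```text
time: 21.85
eef_pos: [0.5441, -0.0617, 0.1007]
eef_rot: [0.749, 0.662, 0.001, 0.001]
force: [0.5, 1.1, -0.4]
grip_width: 0.0164
gripper_force: 39.8
```

Request:
step_arm --pt "5.5 -2.5 0 0 0 0" --pt "11 -5 0 0 0 0" --pt "16.5 -7.5 0 0 0 0" --pt "22 -10 0 0 0 0" --pt "26 -11.6 0 0 0 0"

```text
time: 22.48
eef_pos: [0.4596, 0.2112, 0.1002]
eef_rot: [0.748, 0.663, -0.0, -0.0]
force: [1.5, -0.4, -0.6]
grip_width: 0.0165
gripper_force: 39.8
```

Request:
step_arm --pt "0.3 0 2 0 0 0" --pt "0.3 0 5 0 0 0" --pt "0.3 0 5 0 0 0" --pt "0.3 0 5 0 0 0"

```text
time: 22.98
eef_pos: [0.4618, 0.212, 0.0505]
eef_rot: [0.749, 0.663, 0.0, 0.0]
force: [0.7, -0.5, -0.7]
grip_width: 0.017
gripper_force: 39.8
```

Run:
```python
from h import *
m,im=snap("wrist","w12.png")
o=get_obs();print(o["eef_pos"],o["force"],o["grip_width"],np.abs(o["joint_vel"]).max())
h=83;d=-np.array([np.cos(np.radians(h)),np.sin(np.radians(h))])
t=T3(1)+.010*d;print(t,delta(*t,.010,h))
```

```text
[0.4621517  0.21195586 0.05083133] [0.42935841 0.24617223 0.33861447] 0.016843452197983468 0.0065149725317799586
[0.46164338 0.21030805] [-0.17 -0.04  4.08  0.09 -0.03 -0.01]
```

View pics/w12.png

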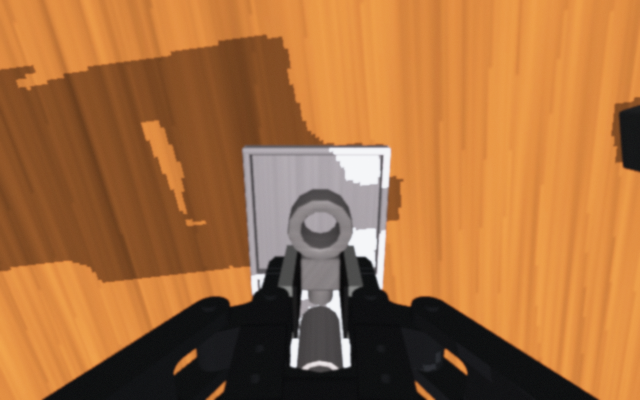

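The eye fitting is held level at (320,235) over the far end compartment. Lowering and releasing.

Request:
step_arm --pt "-0.1 0 2 0 0 0" --pt "-0.1 0 3.5 0 0 0" --pt "-0.1 0 4 0 0 0" --pt "-0.1 0 4.1 0 0 0"

```text
time: 23.52
eef_pos: [0.4612, 0.2108, 0.0099]
eef_rot: [0.749, 0.663, -0.0, 0.0]
force: [-2.5, -2.0, 14.8]
grip_width: 0.0163
gripper_force: 41.6
```

Request:
step_arm --pt "0 0 0 0 0 0" --pt "0 0 0 0 0 0" --pt "0 0 0 0 0 0" --fingers 0.38

```text
time: 23.9
eef_pos: [0.4614, 0.2111, 0.0089]
eef_rot: [0.749, 0.663, 0.0, 0.0]
force: [-0.7, -0.6, 0.4]
grip_width: 0.0326
gripper_force: 0.0
```

Request:
step_arm --pt "0 0 -4 0 0 0" --pt "0 0 -9 0 0 10" --pt "0 5 -15 0 0 20" --pt "0 10 -20 0 0 30" --pt "-3 10 -24 0 0 40"

```text
time: 24.52
eef_pos: [0.5585, 0.1714, 0.2469]
eef_rot: [0.931, 0.365, 0.001, 0.0]
force: [1.4, -0.3, -0.5]
grip_width: 0.0327
gripper_force: 0.0
```

```bash
python3 -c "
from h import *
print(delta(.45,0,.3,0),get_obs()['joint_positions'])"
```

```text
[-1.959e+01  5.220e+00 -5.340e+00  2.000e-02 -1.400e-01  4.277e+01] [1.06391858e-01 4.53600721e-01 1.52185180e+00 3.50709174e-04
 1.16377764e+00 9.30534973e-01]
```

Request:
step_arm --pt "-5 1.3 -5 0 0 10" --pt "-10 2.6 -5 0 0 20" --pt "-15 4 -5 0 0 30" --pt "-19.5 5.2 -5 0 0 40" --pt "-19.5 5.2 -5 0 0 43"

```text
time: 25.15
eef_pos: [0.4469, -0.002, 0.2953]
eef_rot: [1.0, -0.003, -0.001, 0.0]
force: [-0.0, 0.5, -0.0]
grip_width: 0.0324
gripper_force: 0.0
```

Request:
step_arm --pt "0 0 0 0 0 0" --pt "0 0 0 0 0 0" --pt "0 0 0 0 0 0"

```text
time: 25.52
eef_pos: [0.4492, 0.0004, 0.2953]
eef_rot: [1.0, 0.001, -0.0, -0.0]
force: [-0.5, -0.3, -0.2]
grip_width: 0.0324
gripper_force: 0.0
```

Run:
```python
from h import *
m,im=snap("wrist","w13.png")
a3,a2=np.radians(83-90),np.radians(-1.2)
for n,z,hs in (("sleeve_tall",.03,0),("nut_large",.018,0),("banjo",.015,0),("sleeve_wide",.02,0),("nut_small",.014,0)):
    for r in search_frame("wrist",n)[:2]:
        b=r["rect"];p=toworld(m,[(b[0]+b[2])/2,(b[1]+b[3])/2],z)[0][:2]
        f=lambda c,a:np.round(1000*np.array([[np.cos(a),np.sin(a)],[-np.sin(a),np.cos(a)]])@(p-c),1)
        print(n,round(r["score"],2),np.round(b),"in T3",f(T3(0),a3),"in T2",f(T2(0),a2))
```

```text
sleeve_tall 0.6 [181. 140. 218. 168.] in T3 [1.1 1.9] in T2 [ -8.8 284.9]
nut_large 0.74 [244. 144. 285. 184.] in T3 [ -3.7 -75.8] in T2 [-21.3 208.1]
banjo 0.97 [456.  34. 505.  66.] in T3 [ 157.3 -309.1] in T2 [115.2 -40.3]
banjo 0.74 [544.  74. 595. 104.] in T3 [ 128.7 -423.2] in T2 [  75.3 -150.8]
sleeve_wide 0.78 [445. 138. 484. 173.] in T3 [  37.9 -319. ] in T2 [ -4.5 -38. ]
nut_small 0.92 [387. 138. 423. 162.] in T3 [  34.9 -246.6] in T2 [-0.2 34.3]
```

View pics/w13.png

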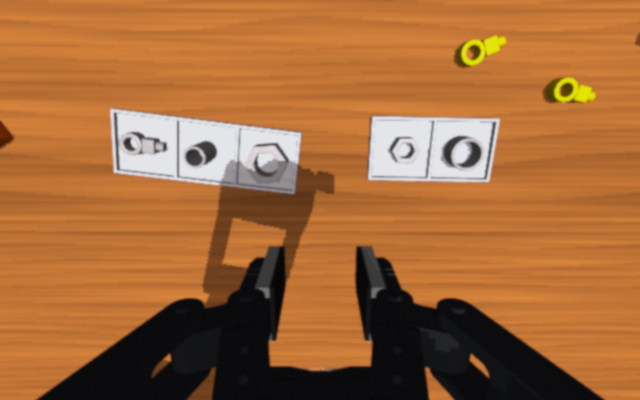

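All five parts lie flat near the middle of their compartments: eye fitting (144,144), tall sleeve (200,153), large nut (267,163), small nut (404,150) and wide sleeve (463,153). The arm is clear, so I'm handing in.

```bash
python3 -c "
from cell import *
print(job_done())"
```

```text
the job is handed in; nothing more can be done
None
```

I handed the job in at about 26 s on the robot clock. All five fittings are in their compartments, and the die block and oil can were never touched. In the last wrist picture four parts measured within about 5 mm of centre; I checked the eye fitting only by eye. The judge returned no verdict.

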